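Draw the fitted L-link out through the guard window

ROBOT

A 6-joint arm with a two-finger parallel gripper is mounted at the origin on a cart in front of the work surface, level with it; the furniture and walls round the work are solid. World frame = base frame: x ahead of the robot, y to its left, z up, the work surface at z = 0. Lengths are in m, angles in rad, forces in N, time in s.
With the tool pointing down it reaches from about 0.275 to 1 m from the base axis. Payload 8.4 kg.
Tool frame: the origin (TCP) lies on the centre line of the jaws, within the pads' length; the fingertips stand 17 mm ahead of it and the grasp point (between the pads) lies 2 mm behind it (bot.tcp_to_tips is the z of the fingertips in the tool frame, in m); z points along the fingers, y is the line along which they close (so a half turn about z gives the same grasp; the last joint's range is limited). The gripper opens to 85 mm and grips with 20 to 120 N. Pads are 22 mm wide; open, the fingers measure 114 mm over their backs; the gripper's body (76 mm by 85 mm) begins 54 mm behind the grasp point. The pads swing forward as they close: fully open they stand 13 mm farther back than shut.
Start: joints at [1.281, 0.353, 1.633, -0, 1.155, -0.002], TCP at [0.177, 0.599, 0.248] pointing down, gripper open.
Joint ranges: [-2.63, 2.63], [-0.92, 2.1], [0.06, 2.66], [-1.3, 4.44], [0, 2.69], [-3.02, 3.02]. Speed limits (rad/s): [2.22, 2.22, 2.79, 3.14, 3.14, 3.14].

INTERFACE

Orientations are given as a unit quaternion [x, y, z, w].
In Python, from workcell import bot, hand, kinematics, get_obs, vision, hand_in gives the robot as it stands. The module is installed in compiled form; this text tells all that it offers. Calls block until the motion is done:
- bot.reach(position, orientation): joint-space move of the TCP to a pose.
- bot.servo_line(position, ori=None, velocity=0.15): straight line of the TCP; ori=None keeps the orientation; velocity is the mean speed in m/s.
- bot.goto_joints(angles): joint-space move.
- hand.move_gripper(opening, strength=None): finger opening in m; strength is the grip in N (None keeps the last); returns when the fingers have stopped.
- bot.dwell(seconds).
- kinematics.solve_ik(position, orientation): joint angles nearest the present ones, or None.
- get_obs(): the state.
- vision.read_camera(name): name is "scene" or "side" or "wrist"; returns a dict with "frame" (420x560x3 uint8, red, green, blue), "intrinsics" (3x3 intrinsics, pixels), "view" (4x4, takes a point from world to camera coordinates). Camera axes: x right, y down, z forward; pixel columns grow to the right and rows downward; lengths in m; the calibration is good to about 2 mm. A picture is of the moment at which its call begins. There is no depth.
A pose or a line that the arm cannot do raises bot.IKError and nothing moves.
- hand_in(): hands the job in; it is judged then, once.
The state is a dict: "time_s": time; "joint_pos": joint angles; "joint_vel": joint speeds; "joint_efforts": joint torques, N m; "position": TCP position; "orientation": TCP orientation; "wrist_force": force on the tool from outside, world axes, zero at the start; "ft_torque": the same for the moment, N m; "gripper_width": finger opening in m; "grip_force": force on a finger pad.
Only numpy, scipy, OpenCV 4.12 (cv2) and the standard library are available. Lean on these libraries where they do the work, as an engineer would, in place of code of your own. Each camera call takes 0.05 s, during which the arm holds its last target. There are 200 camera calls.

TASK

One of the two L-shaped copper links is fitted under the clear guard, its fork round a terminal stud; isolate the terminal by drawing that link right out through the guard's window: slide its fork off the stud, turn it so that the hooked leg passes the opening, and leave it lying flat on the board, wholly on the near side of the yellow line. Do not force the guard, and leave the spare link, the solder spool, the tape roll and the eraser where they are.

Things in the scene. Friction and masses are not known exactly. Their poses are not given: they have to be found in the camera images.
- guard: clear box guard, 54 mm high, fixed on a dark board. Origin on the board's top, 6 mm above the bench, in the middle of the window, on the inner face of the front wall; +x points into the guard, -x out towards the robot, y along the front wall. Front wall 5 mm thick (x = -5 to 0 mm), 254 mm long; inside, the back wall is at x = 105 mm and the side walls at y = -125 and +125 mm
- window (a point): centre of the guard's window (orange edging), 10 mm up, on the inner face of the front wall; the window is 64 mm wide (y = -32 to +32 mm) and 20 mm high from the board up: a link's plate passes, its grip does not
- stud_left (a point): foot of the left brass stud, fixed inside the guard at its x = 20, y = +85 mm; 9 mm across, 36 mm high; bars to the back wall run 32 mm up, clear of the link
- stud_right (a point): foot of the right brass stud, fixed inside the guard at its x = 20, y = -85 mm; otherwise like the left one
- line (a point): middle of the yellow line painted on the board before the guard. The board reaches from x = -215 to +140 mm of the guard, y = -200 to +200 mm. The line is 8 mm wide, parallel to the front wall, from x = -26 to -18 mm of the guard; the near side is beyond it towards the guard's -x
- link_left: left-hand copper link with a red grip: flat L of 8 mm plate, 0.3 kg, origin on its underside. Long leg 28 mm wide along x from -146 to +34 mm, middle line at y = +12 mm; short leg at x = +6 to +34 mm, towards +y, ends at y = +98 mm in a fork. Fitted: origin and axes on the guard's (within 3 mm). Else it is the spare, loose on a plate 0.28 m to the guard's -y side
- link_left_fork (a point): middle of the mouth of the fork of link_left, half way up the plate: two 6 mm thick prongs with a 16 mm wide slot, 22 mm deep, open towards the link's +y. Fitted, it holds the left stud, so the link must first slide 20 mm or more towards the guard's -y
- link_left_grip (a point): middle of the upright red insulating grip of link_left, 35 mm above the link's underside: a block 34 mm long (along the long leg), 14 mm thick, from the plate's top (8 mm) to 55 mm, at x = -80 mm of the link on the long leg's middle line, on a foot 44 x 22 mm, 4 mm high. The link balances near x = -40 mm of its long leg
- link_left_end (a point): middle of the free end of the long leg of link_left, half way up the plate
- link_left_corner (a point): outer corner of the L of link_left, half way up the plate
- link_left_prong_in (a point): tip corner of the inner prong of link_left (the one nearer the long leg's free end), half way up the plate
- link_left_prong_out (a point): tip corner of the outer prong of link_left, half way up the plate
- link_right: right-hand copper link with a blue grip: flat L of 8 mm plate, 0.3 kg, origin on its underside. Long leg 28 mm wide along x from -146 to +34 mm, middle line at y = -12 mm; short leg at x = +6 to +34 mm, towards -y, ends at y = -98 mm in a fork. Fitted: origin and axes on the guard's (within 3 mm). Else it is the spare, loose on a plate 0.28 m to the guard's -y side
- link_right_fork (a point): middle of the mouth of the fork of link_right, half way up the plate: two 6 mm thick prongs with a 16 mm wide slot, 22 mm deep, open towards the link's -y. Fitted, it holds the right stud, so the link must first slide 20 mm or more towards the guard's +y
- link_right_grip (a point): middle of the upright blue insulating grip of link_right, 35 mm above the link's underside: a block 34 mm long (along the long leg), 14 mm thick, from the plate's top (8 mm) to 55 mm, at x = -80 mm of the link on the long leg's middle line, on a foot 44 x 22 mm, 4 mm high. The link balances near x = -40 mm of its long leg
- link_right_end (a point): middle of the free end of the long leg of link_right, half way up the plate
- link_right_corner (a point): outer corner of the L of link_right, half way up the plate
- link_right_prong_in (a point): tip corner of the inner prong of link_right (the one nearer the long leg's free end), half way up the plate
- link_right_prong_out (a point): tip corner of the outer prong of link_right, half way up the plate
- solder_spool: green and white solder spool, 54 mm across, 30 mm high, standing near a front corner of the board, bystander; origin at the centre of its underside
- tape_roll: black roll of tape, 55 mm across, 19 mm high, lying near the other front corner of the board, bystander; origin at the centre of its underside
- eraser: white eraser in a blue sleeve, 21 x 42 x 12 mm, lying to the left front, bystander; origin in the middle of its underside

How it is judged:
By the outcome, as a careful person would: the job done as asked, in the order asked, and still so for the second after the job is handed in, with the robot touching nothing.
It also fails if it takes over 61 s, if anything falls off the work surface, if the arm or the gripper's body presses on something with over 40 N, if the wrist force passes 120 N, or if a joint passes its speed limit or range.

## Working session

There is one attempt and no reset: what is moved stays moved. The work goes in short steps, each a Python script; the robot and the scene stay as the last script left them, time stands still between calls to the robot, and variables do not carry over. Pictures are saved under pics/ and viewed, at most 10 in all, crops included, and the job is handed in when it is done.

```bash
mkdir -p pics
python3 - <<'E'
from workcell import bot,hand,kinematics,get_obs,vision
import cv2,numpy as np
for n in("scene","side"):
    c=vision.read_camera(n); cv2.imwrite(f"pics/{n}0.png",c["frame"][:,:,::-1]); print(n,c["intrinsics"].round(1).tolist(),c["view"].round(4).tolist())
o=get_obs();print(o)
E
```

```text
scene [[391.1, 0.0, 281.5], [0.0, 391.1, 216.4], [0.0, 0.0, 1.0]] [[0.5021, -0.8648, -0.0048, -0.3672], [-0.618, -0.3549, -0.7015, 0.3006], [0.605, 0.3552, -0.7126, 0.7714], [0.0, 0.0, 0.0, 1.0]]
side [[542.1, 0.0, 280.5], [0.0, 542.1, 208.3], [0.0, 0.0, 1.0]] [[-0.382, 0.924, -0.0201, 0.3371], [0.6143, 0.2376, -0.7524, -0.2122], [-0.6904, -0.2998, -0.6583, 1.5869], [0.0, 0.0, 0.0, 1.0]]
{'time_s': 0.1, 'joint_pos': array([ 1.28054448e+00,  3.53597114e-01,  1.63406814e+00, -1.29643721e-05,
        1.15522257e+00, -2.41320866e-03]), 'joint_vel': array([-0.00223629, -0.00112894, -0.00175246, -0.00061909, -0.00052083,
       -0.00142832]), 'joint_efforts': array([ 8.73287354e-04, -6.06358767e+01, -3.42815387e+01,  5.43531905e-05,
        4.01972633e-03, -2.01806563e-05]), 'position': array([0.17731689, 0.59888208, 0.24762178]), 'orientation': array([ 1.43420382e-01,  9.89661647e-01, -6.41531002e-04, -8.85599050e-05]), 'wrist_force': array([0.00324538, 0.13058279, 0.42804424]), 'ft_torque': array([ 0.0128418 , -0.0187336 , -0.01280663]), 'grip_force': 0.0, 'gripper_width': 0.0856336901383242}
```

View pics/scene0.png

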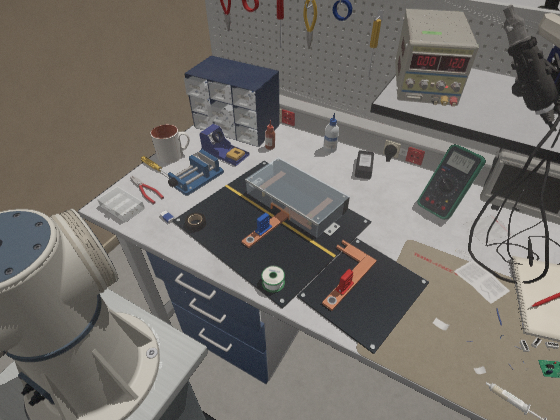

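View pics/side0.png

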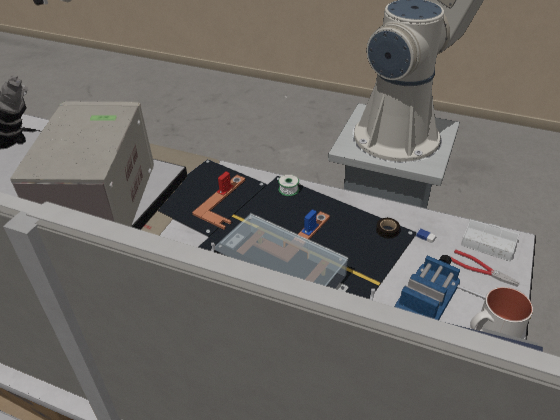

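The fitted link is the right-hand one, with the blue grip at about scene (263,224). The red spare is at (345,282) on its own plate. The yellow line runs from about (228,186) to (335,256), the spool is at (272,278) and the tape at (196,220). Next I'll get rough positions and take a wrist view from above.

```bash
cat > h.py <<'E'
from workcell import bot,hand,kinematics,get_obs,vision,hand_in
import cv2,numpy as np
from scipy.spatial.transform import Rotation as R
def px2w(c,uv,z):
    V=c["view"];Rm=V[:3,:3];C=-Rm.T@V[:3,3]
    d=Rm.T@np.linalg.inv(c["intrinsics"])@np.array([uv[0],uv[1],1.])
    return C+d*(z-C[2])/d[2]
def proj(c,P):
    P=np.atleast_2d(P);q=(c["view"][:3,:3]@P.T).T+c["view"][:3,3];q=(c["intrinsics"]@q.T).T
    return q[:,:2]/q[:,2:]
def down(yaw): # tool down; tool y (closing) at angle yaw+90deg, tool x at yaw
    return (R.from_euler('z',yaw)*R.from_euler('x',np.pi)).as_quat()
E
python3 - <<'E'
from h import *
c=vision.read_camera("scene")
for n,uv,z in [("yl",(228,186),.006),("yr",(335,256),.006),("bl",(265,162),.006),("br",(370,221),.006),("bfl",(176,222),.006),("bfr",(283,306),.006),("grip",(263,224),.04),("end",(248,243),.014),("spool",(272,278),.02),("tape",(196,220),.016),("red",(345,282),.04)]: print(n,px2w(c,uv,z).round(3))
g=px2w(c,(263,224),.04)
o=get_obs()
w=vision.read_camera("wrist");V=w["view"];print("cam in world",(-V[:3,:3].T@V[:3,3]).round(3),V[:3,:3].round(2).tolist(),R.from_quat(o["orientation"]).as_matrix().round(2).tolist())
E
```

```text
yl [0.573 0.089 0.006]
yr [ 0.49  -0.292  0.006]
bl [0.723 0.055 0.006]
br [ 0.645 -0.323  0.006]
bfl [0.384 0.124 0.006]
bfr [ 0.305 -0.252  0.006]
grip [ 0.467 -0.1    0.04 ]
end [ 0.413 -0.088  0.014]
spool [ 0.348 -0.197  0.02 ]
tape [0.41  0.075 0.016]
red [ 0.408 -0.351  0.04 ]
cam in world [0.111 0.619 0.373] [[0.28, 0.96, 0.0], [0.92, -0.27, 0.28], [0.27, -0.08, -0.96]] [[-0.96, 0.28, -0.0], [0.28, 0.96, -0.0], [0.0, -0.0, -1.0]]
```

Run:
```python
from h import *
bot.reach([.46,-.1,.40],down(np.pi-.203))
print(get_obs()["joint_pos"].round(2),get_obs()["time_s"])
c=vision.read_camera("wrist");np.savez("w1.npz",**c);cv2.imwrite("pics/w1.png",cv2.resize(c["frame"][:,:,::-1],(800,600),interpolation=cv2.INTER_CUBIC))
```

```text
[-0.22 -0.01  1.74  0.    1.41 -1.58] 2.9167
```

View pics/w1.png

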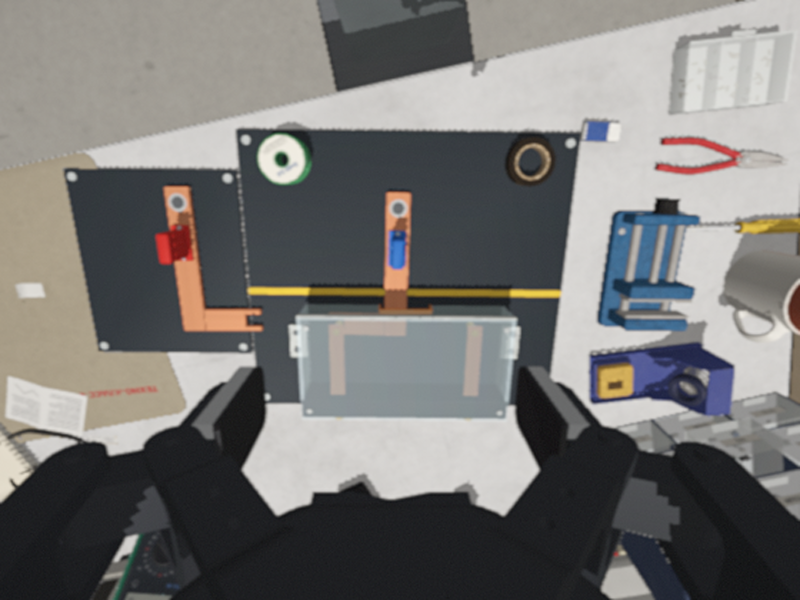

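The wrist view shows the blue-grip link at about (398,250), its free end at (398,192). The yellow line runs from (248,291) to (560,294), the spool is at (285,158), the tape at (530,160), and the spare is on the left plate. Now the precise measurement by colour.

Run:
```python
from h import *
c=dict(np.load("w1.npz"));f=c["frame"]
hsv=cv2.cvtColor(f,cv2.COLOR_RGB2HSV)
def pts(lo,hi,box,z):
    m=cv2.inRange(hsv,lo,hi);k=np.zeros_like(m);x0,y0,x1,y1=(np.array(box)/1.4286).astype(int);k[y0:y1,x0:x1]=m[y0:y1,x0:x1]
    n,l,s,_=cv2.connectedComponentsWithStats(k)
    v,u=np.nonzero(k);return np.array([px2w(c,(a,b),z) for a,b in zip(u,v)])[:,:2]
Y=pts((20,120,120),(35,255,255),(230,270,580,310),.006)
m=Y.mean(0);d=np.linalg.svd(Y-m,full_matrices=False)[2][0];d*=np.sign(d[1]);
t=(Y-m)@d;n=np.array([d[1],-d[0]]);print("line yaw",np.arctan2(n[1],n[0]),"mid",m+d*(t.min()+t.max())/2,"len",np.ptp(t),"w",np.ptp((Y-m)@n))
org=m+d*(t.min()+t.max())/2+n*.022;yaw=np.arctan2(n[1],n[0]);print("guard",org,yaw)
Rg=np.array([n,d])
B=(pts((100,120,80),(125,255,255),(370,225,420,275),.061)-org)@Rg.T;print("blue x",np.percentile(B,[1,99],axis=0)*1e3,"n",len(B))
C=(pts((3,90,90),(17,255,255),(375,185,420,235),.014)-org)@Rg.T
print("copper",np.percentile(C,[1,99],axis=0)*1e3)
C2=C[(C[:,0]<-.1)&(C[:,0]>-.14)]
for a in np.arange(-.14,-.105,.006):
    q=C2[(C2[:,0]>=a)&(C2[:,0]<a+.006),1]
    if len(q): print(round(a,3),q.min()*1e3,q.max()*1e3)
for nm,uv in[("spool",(283,160)),("tape",(530,160)),("spare corner",(187,332)),("sparetip",(263,327)),("bfl",(580,131)),("bfr",(238,130))]: print(nm,(Rg@(px2w(c,np.array(uv)/1.4286,.02 if nm[0]=='s' or nm[0]=='t' else .006)[:2]-org)*1e3).round(0))
np.savez("g.npz",org=org,yaw=yaw)
```

```text
line yaw -0.2133011418334874 mid [ 0.53420829 -0.09548141] len 0.39617706607438813 w 0.01137802131603379
guard [ 0.55570972 -0.10013853] -0.2133011418334874
blue x [[-105.22700906  -18.54839975]
 [ -65.40431035   -3.87832226]] n 240
copper [[-146.2907842   -25.53200118]
 [ -97.84507745    5.53918836]]
-0.14 -23.95051816315188 4.818203361238835
-0.134 -25.571434924843334 4.973204832804609
-0.128 -25.560628406940804 5.090206247355744
-0.122 -25.51720288922295 5.247218732045625
-0.116 -25.47345559759621 5.365743078461914
-0.11 -25.440431807316525 5.524805968516847
spool [-180. -141.]
tape [-183.  140.]
spare corner [  30. -276.]
sparetip [  22. -179.]
bfl [-216.  199.]
bfr [-213. -194.]
```

```bash
cat > plan.py <<'E'
import numpy as np,cv2
from scipy.sparse import coo_matrix
from scipy.sparse.csgraph import dijkstra
r=2 # px per mm
X0,Y0,W,H=-300,-300,480,600
def px(x,y): return [int((y-Y0)*r),int((x-X0)*r)]
A=np.zeros((W*r,H*r),np.uint8); 
def rect(im,x0,x1,y0,y1): cv2.rectangle(im,px(x0,y0),px(x1,y1),255,-1)
for q in[(-5,0,-127,-32),(-5,0,32,127),(105,110,-127,127),(-5,110,-130,-125),(-5,110,125,130)]: rect(A,*q)
for y in(85,-85): cv2.circle(A,px(20,y),int(4.5*r),255,-1)
cv2.circle(A,px(-180,-141),28*r,255,-1);cv2.circle(A,px(-183,140),28*r,255,-1)
B=A.copy();rect(B,-5,0,-127,127)
dt=lambda m:cv2.distanceTransform(255-m,cv2.DIST_L2,5)/r
DA,DB=dt(A),dt(B)
def outline(p,s=2.5):
    p=np.array(p,float);o=[]
    for a,b in zip(p,np.roll(p,-1,0)):
        n=max(1,int(np.ceil(np.linalg.norm(b-a)/s)));o.append(a+(b-a)*np.arange(n)[:,None]/n)
    return np.vstack(o)
G=np.array([-80,-12.])
LV=[(-146,-26),(6,-26),(6,-98),(12,-98),(12,-76),(28,-76),(28,-98),(34,-98),(34,2),(-146,2)]
L=outline(LV)-G
F=np.vstack([outline([(-15,-24),(15,-24),(15,24),(-15,24)]),outline([(-22,-11),(22,-11),(22,11),(-22,11)])])
def clear(q): # q: N x 3 (gx,gy mm, theta rad)
    q=np.atleast_2d(q);out=np.full(len(q),1e3)
    c,s=np.cos(q[:,2])[:,None],np.sin(q[:,2])[:,None]
    for P,D in((L,DA),(F,DB)):
        x=q[:,:1]+c*P[:,0]-s*P[:,1];y=q[:,1:2]+s*P[:,0]+c*P[:,1]
        i=np.clip(((x-X0)*r).round().astype(int),0,W*r-1);j=np.clip(((y-Y0)*r).round().astype(int),0,H*r-1)
        out=np.minimum(out,D[i,j].min(1))
    return out
def xr(q):
    x=np.cos(q[:,2])[:,None]*L[:,0]-np.sin(q[:,2])[:,None]*L[:,1]+q[:,:1];return x.min(1),x.max(1)
if __name__=="__main__":
    gx=np.arange(-180,-19,2.);gy=np.arange(-150,31,2.);th=np.radians(np.arange(0,106,3.))
    sh=(len(gx),len(gy),len(th));Q=np.stack(np.meshgrid(gx,gy,th,indexing='ij'),-1).reshape(-1,3)
    cl=np.concatenate([clear(k) for k in np.array_split(Q,60)])
    idx=np.arange(len(Q)).reshape(sh);I=[];J=[];Wt=[]
    for d in np.ndindex(3,3,3):
        d=np.array(d)-1
        if tuple(d)<=(0,0,0):continue
        a=idx[tuple(slice(max(0,-k),n-max(0,k)) for k,n in zip(d,sh))].ravel();b=idx[tuple(slice(max(0,k),n-max(0,-k)) for k,n in zip(d,sh))].ravel()
        m=np.minimum(cl[a],cl[b]);ok=m>2.;l=np.sqrt(4*d[0]**2+4*d[1]**2+16*d[2]**2)
        I.append(a[ok]);J.append(b[ok]);Wt.append(l*(1+(6/m[ok])**3))
    g=coo_matrix((np.concatenate(Wt),(np.concatenate(I),np.concatenate(J))),shape=(len(Q),)*2).tocsr()
    s=idx[list(gx).index(-80),list(gy).index(-12),0]
    D,pr=dijkstra(g,directed=False,indices=s,return_predecessors=True)
    lo,hi=xr(Q);goal=(hi<-36)&(lo>-208)&(cl>8);print("goals",goal.sum(),np.isfinite(D[goal]).sum())
    e=np.where(goal,D,np.inf).argmin();p=[e]
    while p[-1]!=s:p.append(pr[p[-1]])
    P=Q[p[::-1]];pc=clear(P)
    # greedy shortcut, keeping nearly the local clearance
    out=[0]
    while out[-1]<len(P)-1:
        i=out[-1]
        for j in range(len(P)-1,i,-1):
            seg=P[i]+(P[j]-P[i])*np.linspace(0,1,60)[:,None]
            if j==i+1 or clear(seg).min()>=min(pc[i:j+1].min()-.3,7):break
        out.append(j)
    Wp=P[out];np.save("path.npy",Wp)
    for k,w in enumerate(Wp): print(w[:2],round(np.degrees(w[2])),"cl",pc[out[k]].round(1),"seg min",clear(Wp[k-1]+(w-Wp[k-1])*np.linspace(0,1,60)[:,None]).min().round(1) if k else "")
E
time python3 plan.py
```

```text
goals 11261 11261
[-80. -12.] 0 cl 3.7 seg min 
[-80.   0.] 0 cl 3.7 seg min 3.5
[-82.   2.] 3 cl 3.9 seg min 2.6
[-80.   2.] 6 cl 6.6 seg min 3.5
[-70. -12.] 15 cl 10.5 seg min 6.0
[-76. -60.] 39 cl 9.0 seg min 8.7
[-78. -62.] 42 cl 7.5 seg min 7.5
[-80. -64.] 45 cl 7.0 seg min 6.3
[-82. -64.] 48 cl 7.5 seg min 6.7
[-96. -72.] 69 cl 14.2 seg min 7.3
[-118.  -80.] 93 cl 23.1 seg min 7.2
real	0m5.685s
user	0m3.821s
sys	0m2.495s
```

Run:
```python
from h import *
g=np.load("g.npz");org,yaw=g["org"],float(g["yaw"])
Rg=np.array([[np.cos(yaw),-np.sin(yaw)],[np.sin(yaw),np.cos(yaw)]])
p=org+Rg@[-.080,-.0115]
bot.reach([*p,.14],down(yaw));hand.move_gripper(.05,60)
bot.servo_line([*p,.045],velocity=.12)
o=get_obs();print(o["joint_pos"].round(2),o["wrist_force"].round(1),o["time_s"],o["gripper_width"])
hand.move_gripper(0.0,60);bot.dwell(.2)
o=get_obs();print(o["position"].round(4),o["wrist_force"].round(1),o["time_s"],o["gripper_width"],o["grip_force"])
for n in("scene","wrist"):
  c=vision.read_camera(n);np.savez(n+"2.npz",**c)
  f=c["frame"][:,:,::-1]
  cv2.imwrite(f"pics/{n}2.png",f if n=="wrist" else cv2.resize(f[140:320,160:440],(800,514),interpolation=cv2.INTER_CUBIC))
```

```text
[-0.2   0.44  2.08  0.    0.62  1.58] [ 0.6  0.1 -0.1] 7.025 0.049766790125104966
[ 0.4756 -0.0945  0.0457] [-0.7  0.9  6. ] 7.6417 0.013408041601401141 59.26680564880371
```

Run:
```python
from h import *
from plan import clear,LV
W=np.array([[-80,-12,0],[-80,10,0],[-79,9,6],[-70,-12,15],[-76,-60,39],[-82,-65,48],[-96,-72,69],[-118,-80,92]],float);W[:,2]=np.radians(W[:,2])
for a,b in zip(W,W[1:]): print(b[:2],clear(a+(b-a)*np.linspace(0,1,60)[:,None]).min())
np.save("path.npy",W)
g=np.load("g.npz");org,yaw=g["org"],float(g["yaw"])
Rg=np.array([[np.cos(yaw),-np.sin(yaw)],[np.sin(yaw),np.cos(yaw)]])
def gw(P,z): P=np.array(P,float)/1e3;return np.c_[org+P@Rg.T,np.full(len(P),z)]
c=dict(np.load("scene2.npz"));k=800/280
f=cv2.resize(c["frame"][140:320,160:440,::-1],(800,514),interpolation=cv2.INTER_CUBIC)
def draw(P,z,col,cl=True): cv2.polylines(f,[(((proj(c,gw(P,z))-[160,140]+.5)*k)*16).astype(np.int32).reshape(-1,1,2)],cl,col,1,cv2.LINE_AA,4)
draw([(-5,-127),(-5,127),(110,127),(110,-127)],.060,(0,255,0))
draw([(-5,-32),(-5,32)],.006,(255,255,0),False);draw([(-5,-32),(-5,32)],.026,(255,255,0),False)
draw([(-215,-200),(-215,200),(140,200),(140,-200)],.006,(255,0,255))
draw(LV,.014,(0,0,255))
cv2.imwrite("pics/ov.png",f)
```

```text
[-80.  10.] 3.5
[-79.   9.] 0.699999988079071
[-70. -12.] 0.699999988079071
[-76. -60.] 8.690698623657227
[-82. -65.] 5.79379940032959
[-96. -72.] 6.590699195861816
[-118.  -80.] 7.590699195861816
```

View pics/ov.png

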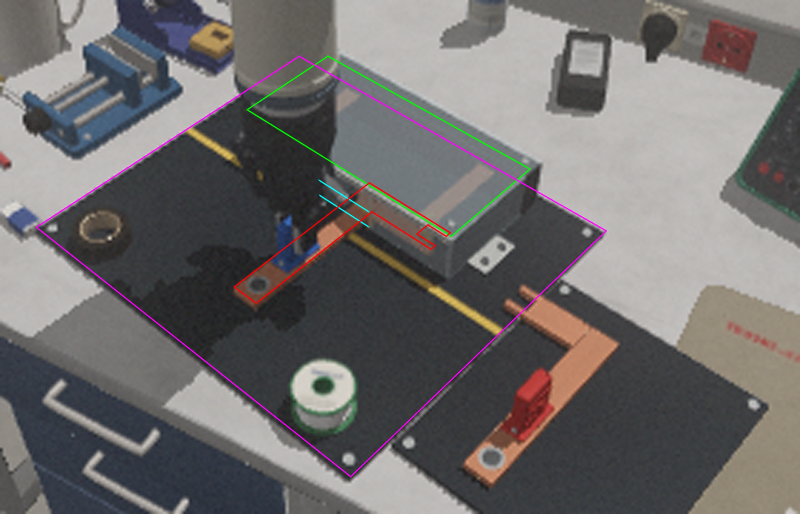

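Run:
```python
from h import *
from plan import clear,LV
W=np.array([[-80,-12,0],[-80,9,0],[-78,1,6],[-70,-12,15],[-76,-60,39],[-82,-66,48],[-97,-73,69],[-120,-80,92]],float);W[:,2]=np.radians(W[:,2])
for a,b in zip(W,W[1:]): print(b[:2],clear(a+(b-a)*np.linspace(0,1,60)[:,None]).min())
np.save("path.npy",W)
g=np.load("g.npz");org,yaw=g["org"],float(g["yaw"])
Rg=np.array([[np.cos(yaw),-np.sin(yaw)],[np.sin(yaw),np.cos(yaw)]])
def gw(P,z): P=np.array(P,float)/1e3;return np.c_[org+P@Rg.T,np.full(len(P),z)]
c=dict(np.load("w1.npz"));k=4;x0,y0=190,125
f=cv2.resize(c["frame"][y0:y0+150,x0:x0+190,::-1],None,fx=k,fy=k,interpolation=cv2.INTER_CUBIC)
def draw(P,z,col,cl=True): cv2.polylines(f,[(((proj(c,gw(P,z))-[x0,y0]+.5)*k)*16).astype(np.int32).reshape(-1,1,2)],cl,col,1,cv2.LINE_AA,4)
draw([(-5,-127),(-5,127),(110,127),(110,-127)],.060,(0,255,0))
draw([(-5,-127),(-5,127),(110,127),(110,-127)],.006,(0,128,0))
draw([(-5,-32),(-5,32)],.026,(255,255,0),False);draw([(-5,-32),(-5,32)],.006,(255,255,0),False)
draw(LV,.014,(0,0,255))
cv2.imwrite("pics/ov1.png",f)
```

```text
[-80.   9.] 3.5
[-78.   1.] 4.696899890899658
[-70. -12.] 5.1968994140625
[-76. -60.] 8.690698623657227
[-82. -66.] 5.79379940032959
[-97. -73.] 5.59999942779541
[-120.  -80.] 8.689148902893066
```

View pics/ov1.png

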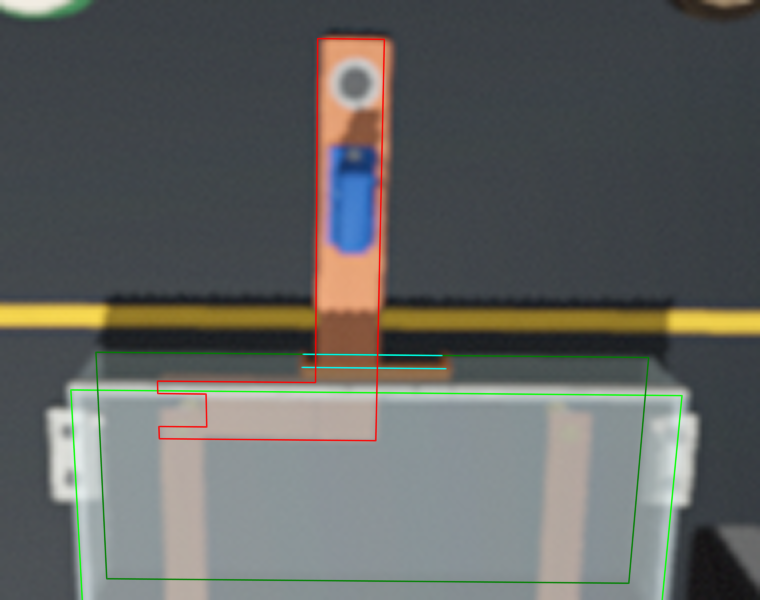

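```bash
cat > run.py <<'E'
from h import *
import sys
W=np.load("path.npy");a,b=int(sys.argv[1]),int(sys.argv[2])
yaw=float(np.load("g.npz")["yaw"]);Rg=np.array([[np.cos(yaw),-np.sin(yaw)],[np.sin(yaw),np.cos(yaw)]])
if a==1:
    p=get_obs()["position"];np.save("p0.npy",p);bot.servo_line(p+[0,0,.004],velocity=.03)
    o=get_obs();print("lift",o["wrist_force"].round(1),o["ft_torque"].round(2),o["position"].round(4))
p0=np.load("p0.npy")
for k in range(a,b+1):
    d=Rg@(W[k,:2]-W[0,:2])/1e3
    n=2 if k>1 else 3
    for s in range(1,n+1):
        w=W[k-1]+(W[k]-W[k-1])*s/n;d=Rg@(w[:2]-W[0,:2])/1e3
        bot.servo_line([p0[0]+d[0],p0[1]+d[1],p0[2]+.004],down(yaw+w[2]),velocity=.04 if k>1 else .03)
        o=get_obs();F=o["wrist_force"];print(k,s,F.round(1),o["ft_torque"].round(2),o["time_s"],o["gripper_width"].round(4))
        if np.hypot(F[0],F[1])>8: print("STOP");sys.exit()
E
python3 run.py 1 2
python3 - <<'E'
from h import *
c=vision.read_camera("scene");cv2.imwrite("pics/s3.png",cv2.resize(c["frame"][140:320,160:440,::-1],(800,514),interpolation=cv2.INTER_CUBIC))
E
```

```text
lift [-0.6 -0.4 -2. ] [0.06 0.09 0.05] [ 0.4756 -0.0945  0.0499]Traceback (most recent call last):
  File "run.py", line 15, in <module>
    o=get_obs();F=o["wrist_force"];print(k,s,F.round(1),o["ft_torque"].round(2),o["time_s"],o["gripper_width"].round(4))
                                                                                            ^^^^^^^^^^^^^^^^^^^^^^^^
AttributeError: 'float' object has no attribute 'round'
```

View pics/s3.png

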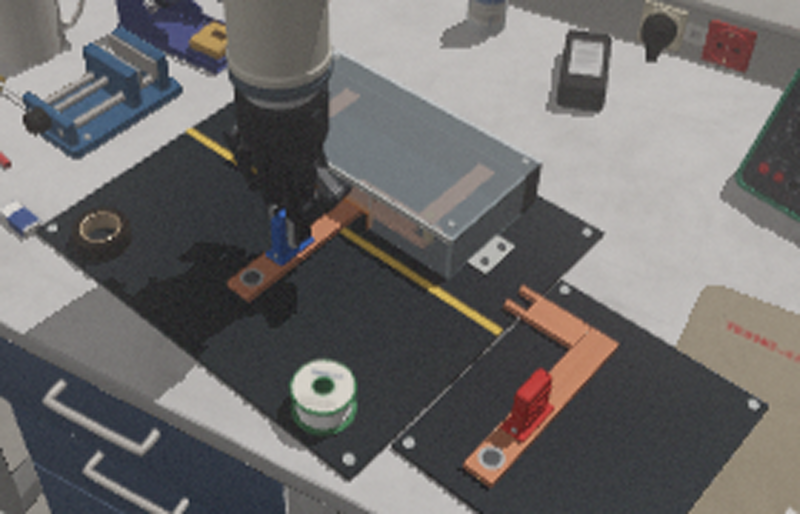

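The print failed after the first 7 mm of the slide. The link is lifted and has moved left, with its end at about (245,280), and forces were low. I'll fix the print and continue without repeating the lift.

```bash
sed -i 's/o\["gripper_width"\].round(4)/round(o["gripper_width"],4)/; s/^if a==1:/if False:/' run.py
python3 run.py 1 4
python3 - <<'E'
from h import *
c=vision.read_camera("scene");cv2.imwrite("pics/s4.png",cv2.resize(c["frame"][140:320,160:440,::-1],(800,514),interpolation=cv2.INTER_CUBIC))
E
```

```text
1 1 [ 0.3 -0.3 -2.9] [ 0.09  0.07 -0.05] 8.7333 0.0133
1 2 [-0.2 -1.1 -1.6] [0.05 0.07 0.02] 9.1167 0.0133
1 3 [-0.3  0.3 -2.8] [ 0.06  0.1  -0.  ] 9.5 0.0132
2 1 [-0.4  0.6 -1.8] [ 0.    0.06 -0.01] 9.75 0.0131
2 2 [ 0.3  0.7 -2.8] [0.03 0.07 0.05] 10.0 0.0133
3 1 [-0.   0.  -2.4] [0.04 0.15 0.03] 10.3417 0.0133
3 2 [ 0.2  0.2 -2.4] [0.05 0.1  0.  ] 10.6833 0.0132
4 1 [ 0.6 -0.3 -1.8] [-0.02  0.12  0.03] 11.4417 0.0135
4 2 [-0.3  0.1 -2.2] [-0.03  0.07  0.01] 12.2 0.0131
```

View pics/s4.png

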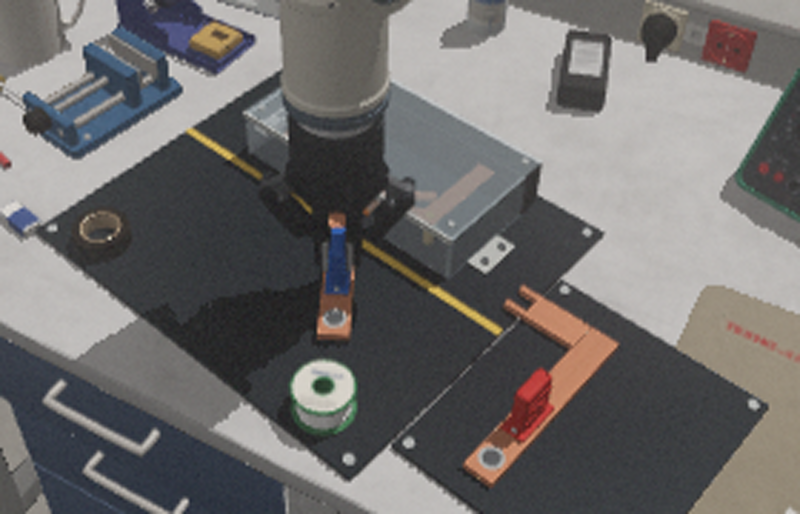

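The link has turned about 39° with no contact, and its end at (333,338) is clear of the spool. I'll finish the path, lower it, release and retreat.

```bash
python3 run.py 5 7
python3 - <<'E'
from h import *
p=get_obs()["position"];bot.servo_line(p-[0,0,.004],velocity=.02)
print(get_obs()["wrist_force"].round(1))
hand.move_gripper(.03);print(get_obs()["wrist_force"].round(1))
bot.servo_line(p+[0,0,.09],velocity=.1)
bot.reach([.42,.12,.35],down(.2));bot.dwell(.3)
for n in("scene","side"):
  c=vision.read_camera(n);np.savez(n+"5.npz",**c)
  f=c["frame"][:,:,::-1]
  if n=="scene": cv2.imwrite("pics/s5.png",cv2.resize(f[140:320,160:440],(800,514),interpolation=cv2.INTER_CUBIC))
  else: cv2.imwrite("pics/d5.png",cv2.resize(f[150:310,150:430],(800,457),interpolation=cv2.INTER_CUBIC))
print(get_obs()["time_s"])
E
```

```text
5 1 [ 0.5  0.5 -2.5] [-0.09  0.07 -0.03] 12.5083 0.0133
5 2 [-0.  -0.5 -2.4] [ 0.02  0.15 -0.  ] 12.7667 0.0133
6 1 [ 0.2  0.1 -2.9] [-0.02  0.11  0.03] 13.125 0.0129
6 2 [ 0.  -0.1 -2.4] [-0.01  0.04 -0.02] 13.4833 0.013
7 1 [ 0.6  0.8 -1.9] [-0.05  0.04 -0.02] 13.9333 0.0131
7 2 [ 0.5  1.4 -1.9] [-0.05  0.04 -0.04] 14.3833 0.0132
[ 0.5 -0.3 -1.3]
[0.3 0.6 0. ]
18.1333
```

View pics/s5.png

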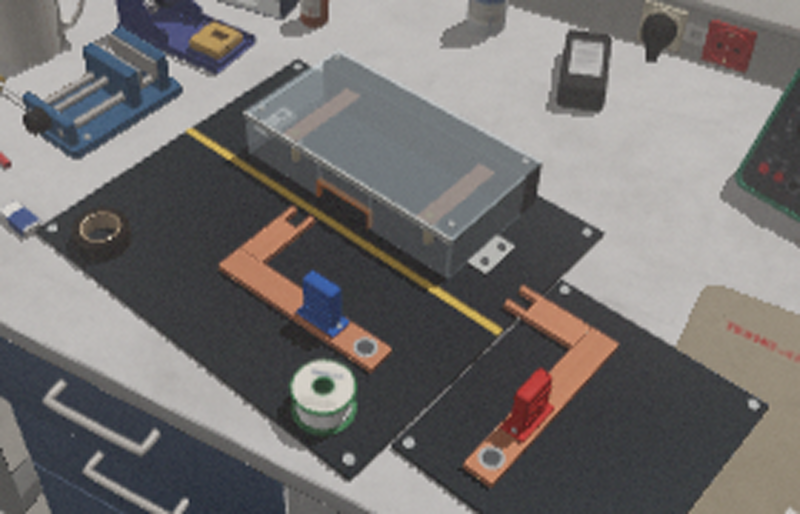

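View pics/d5.png

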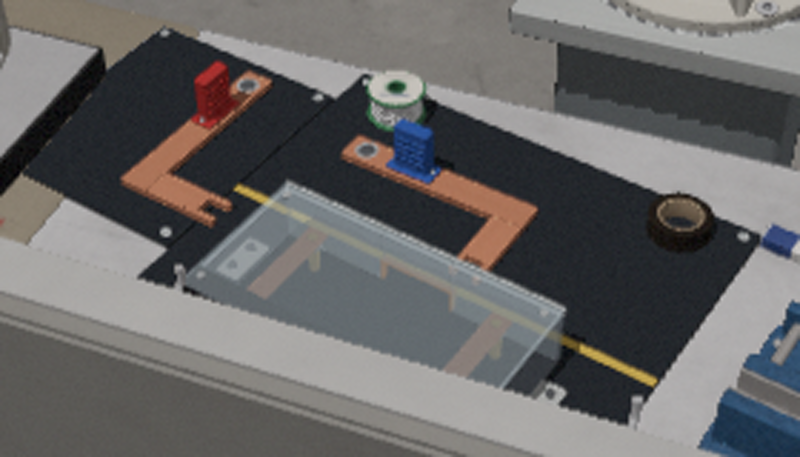

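Both views show the link lying flat and clear of everything. I'll check the prong tips numerically against the line before handing in.

Run:
```python
from h import *
from plan import xr
W=np.load("path.npy");print(xr(W[-1:]))
c=dict(np.load("scene5.npz"));g=np.load("g.npz");org,yaw=g["org"],float(g["yaw"]);n=np.array([np.cos(yaw),np.sin(yaw)])
# z .014 prong tip corners; near line edge at z .006
for uv,z in[((296,208),.014),((313,219),.014),((300,212),.006),((327,223),.006)]: print(uv,1e3*n@(px2w(c,np.array(uv)*.35+[160,140],z)[:2]-org))
f=c["frame"];hsv=cv2.cvtColor(f,cv2.COLOR_RGB2HSV)
def xs(lo,hi,z,box):
    m=cv2.inRange(hsv,lo,hi);x0,y0,x1,y1=box;v,u=np.nonzero(m[y0:y1,x0:x1]);return np.array([1e3*n@(px2w(c,(a+x0,b+y0),z)[:2]-org) for a,b in zip(u,v)])
print("copper max",np.percentile(xs((3,90,90),(16,255,255),.014,(236,208,298,270)),[0,98,100]))
print("yellow",np.percentile(xs((20,120,100),(35,255,255),.006,(226,184,336,258)),[1,50,99]))
```

```text
(array([-137.9700142]), array([-37.05374559]))
(296, 208) -38.93895199874544
(313, 219) -38.72987753798391
(300, 212) -34.69944173479597
(327, 223) -28.163994758665204
copper max [-140.57905356    1.79885769    6.21585722]
yellow [-28.68920224 -24.58729979 -20.08020256]
```

The prong tips are at x = -38.8 mm and the line's near edge is at about -27 mm, so the link is about 11 mm clear.

```bash
python3 -c "
from h import *
print(hand_in())"
```

```text
the job is handed in; nothing more can be done
None
```

The blue-grip link is off its stud and out through the window, lying flat about 11 mm on the near side of the yellow line; no contact with the guard showed in the wrist forces, the bystanders look unmoved, and I handed the job in at about 18 s (verdict not shown).

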